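# Hang the small ear defenders on the low bench rail

## Task

Two pairs of ear defenders stand on the school workshop bench. Hang the smaller pair over the low steel rail by its headband, one ear cup on each side of the bar and between the two posts: lower it onto the bar before letting go, and leave it hanging still. Leave the larger pair and the paint pot where they are.

Things in the scene. Friction and masses are not known exactly. Their poses are not given: they have to be found in the camera images.
- muffs: Smaller ear defenders, a rigid arch standing on its 2 cups: 152 tall, 148 wide, 62 deep (mm), 0.14-0.28 kg. Yellow cups, black rigid crown pad on top: 34 (x) x 60 (y) x 22 (z), to pinch across x, fingertips no lower than its underside. Origin: centre of pad's UNDERSIDE, 130 above bench. z up, y cup to cup, x the way a bar passes through. Gap under pad: y -38 to 38; cups z -50 to -130.
- big_muffs: Larger ear defenders of the same make and colours, 1.3 times as big: 198 tall, 192 wide over the cups, 81 deep (mm), standing on their cups. Too tall for the low rail; leave alone. Origin: centre of the underside of its crown pad, 169 mm above the bench; axes as for the smaller pair.
- ppe_rail: Low rail fixed to the bench: level round steel bar, 16 mm diameter, 240 mm long along y, between two wooden posts (24 x 20 mm, centres at y = +-122 mm, tops level with the bar's top, on feet 110 mm long in x, 34 wide, 16 high). Origin: middle of the bar on its TOP line, 150 mm above the bench. y along the bar, x level across it, z up.
- paint_pot: Open round plastic paint pot, 70 mm across and 85 mm tall, standing loose on the far part of the bench; leave alone. Origin: centre of its underside, on the bench.

How it is judged:
By the outcome, as a careful person would: the job done as asked, in the order asked, and still so for the second after the job is handed in, with the robot touching nothing.
It also fails if it takes over 43 s, if anything falls off the work surface, if the arm or the gripper's body presses on something with over 40 N, if the wrist force passes 120 N, or if a joint passes its speed limit or range.

## Robot

A 6-joint arm with a two-finger parallel gripper is mounted at the origin on the work surface. World frame = base frame: x ahead of the robot, y to its left, z up, the work surface at z = 0. Lengths are in m, angles in rad, forces in N, time in s.
With the tool pointing down it reaches from about 0.375 to 0.825 m from the base axis. Payload 5.5 kg.
Tool frame: the origin (TCP) lies midway between the tips of the shut fingers; the grasp point (between the pads) lies 19 mm behind it (bot.pinch_z is the distance from the TCP to the grasp point, in m); z points along the fingers, y is the line along which they close (so a half turn about z gives the same grasp; the last joint's range is limited). The gripper opens to 85 mm and grips with 20 to 120 N. Pads are 22 mm wide; open, the fingers measure 114 mm over their backs; the gripper's body (76 mm by 85 mm) begins 54 mm behind the grasp point. The pads swing forward as they close: fully open they stand 13 mm farther back than shut.
Start: joints at [-1.168, 0.314, -0.047, 1.21, 0, 1.571], TCP at [0.235, -0.552, 0.231] pointing down, gripper open.
Joint ranges: [-2.67, 2.67], [-0.69, 1.73], [-1.03, 1.25], [-2.08, 2.16], [-1.42, 1.45], [-3.14, 3.14]. Speed limits (rad/s): [2.39, 2.39, 3.01, 3.14, 3.14, 3.14].

## Interface

Orientations are given as a 3x3 rotation matrix whose columns are the frame's x, y, z axes.
In Python, from cell import telemetry, viewer, ticket, bot gives the robot as it stands.
- The arm moves only by the tool send_rows, never from a script. Its argument "commands" is a list of rows, each an object with "travel": the shift along the tool's x, y, z in mm, a list of three; "angular": the turn, a rotation vector about the tool's x, y, z in degrees, a list of three. A call has 1 to 8 rows; each row is the pose to reach, as a shift and turn from the pose commanded when the call began, along the tool's axes at that moment; what a row does not reach only later rows make up. A row lasts 1/12 s, in which the tool goes at most 41.7 mm and 7.16 degrees, less where a joint would pass 70% of its speed; a pose out of reach is approached as far as the arm can. A call with a gripper value outside its range is refused whole. "gripper" is the opening, from 0 (shut) to 1 (fully open), set as the call begins (left out, the last holds). The fingers move at their own pace and stop on an object; "force" is the grip in N (left out, the last holds). Time passes only in rows, so rows that repeat a pose let the fingers close. It gives the time, the measured TCP pose, the force, the opening and the grip force at its end, in the units of the state.
- telemetry.observe(): the state, without advancing time (a new reading comes with each control period).
- viewer.capture(name): name is "scene" or "top" or "wrist"; returns the picture (420x560x3 uint8, red, green, blue); there is no depth.
- viewer.calibration(name): a dict with "vertical_fov" (degrees; the focal length in pixels is half the picture's height over the tangent of half this angle, whatever the lens; pixels are square), "cx", "cy" (the principal point, pixels), "distortion" ([k1, k2, p1, p2, k3] as OpenCV has them; the pictures are not rectified), "world_to_cam" (4x4, takes a point from world to camera coordinates); the wrist camera has in their place "hand_eye" (4x4, takes a point from camera to tool coordinates, whose origin is the TCP and whose axes are the flange's). Camera axes: x right, y up, looking along -z (the intrinsics and any distortion apply to the point x, -y, -z); pixel columns grow to the right and rows downward; lengths in m; the calibration is good to about 2 mm. A picture is of the moment at which its call begins: read the wrist's pose just before it. calibration takes no time and is no camera call.
- ticket.sign_off(): hands the job in; it is judged then, once.
Trained networks look in the newest picture that a camera, given by its name, has taken for a name from the list of things; names that differ only in an ending like _2 or _b are one class to them, and where a whole thing is asked for, a point or a joint stands for the part that bears it (a point fixed in the world has none). Each returns a list of dicts, best first, with "p" (0 to 1); they miss things now and then, are a little off and sometimes report something else, mostly with a low value. They report only what shows in the picture. A call takes as long as a camera call.
- viewer.regions_of(camera, query): "mask" (420x560 bool, what is visible of it) and "point" ([column, row] in pixels, amid what is visible of it).
- viewer.pinpoint(camera, query): "point" ([column, row] in pixels: a listed point, or the origin of a listed thing).
The state is a dict: "t": time; "q": joint angles; "qd": joint speeds; "joint_efforts": joint torques, N m; "eef_pos": TCP position; "tool_rot": TCP orientation; "wrist_force": force on the tool from outside, world axes, zero at the start; "wrist_torque": the same for the moment, N m; "gripper_width": finger opening in m; "grasp_force": force on a finger pad.
Only numpy, scipy, OpenCV 4.12 (cv2) and the standard library are available. Lean on these libraries where they do the work, as an engineer would, in place of code of your own. Each camera call takes 0.05 s, during which the arm holds its last target. There are 200 camera calls.

## Working session

There is one attempt and no reset: what is moved stays moved. The work goes in short steps, Python scripts to look and compute and a tool call to move; the robot and the scene stay as the last step left them, time stands still between calls to the robot, and variables do not carry over. Pictures are saved under pics/ and viewed, at most 10 in all, crops included, and the job is handed in when it is done.

Besides the shell and the picture viewer there is one more tool, called after "Request:" as name([rows], argument=value, ...), one row to a line, values as JSON. send_rows: Moves the arm, as the interface text tells. Its arguments: {"type":"object","properties":{"commands":{"type":"array","items":{"type":"object","properties":{"travel":{"type":"array","items":{"type":"number"}},"angular":{"type":"array","items":{"type":"number"}}}}},"gripper":{"type":"number"},"force":{"type":"number"}},"required":["commands"]}

```bash
mkdir -p pics; cat > h.py <<'E'
import numpy as np, cv2
from cell import telemetry, viewer, ticket, bot
def ray(name,px,st=None):
    c=viewer.calibration(name); f=210/np.tan(np.radians(c["vertical_fov"])/2)
    K=np.array([[f,0,c["cx"]],[0,f,c["cy"]],[0,0,1]])
    u=cv2.undistortPoints(np.array([[px]],float),K,np.array(c["distortion"],float))[0,0]
    d=np.array([u[0],-u[1],-1])
    if "hand_eye" in c:
        T=np.eye(4);T[:3,:3]=st["tool_rot"];T[:3,3]=st["eef_pos"];M=T@np.array(c["hand_eye"])
    else: M=np.linalg.inv(np.array(c["world_to_cam"]))
    return M[:3,3],M[:3,:3]@d
def atz(name,px,z,st=None):
    o,d=ray(name,px,st); return o+d*(z-o[2])/d[2]
def proj(name,P,st=None):
    c=viewer.calibration(name); f=210/np.tan(np.radians(c["vertical_fov"])/2)
    K=np.array([[f,0,c["cx"]],[0,f,c["cy"]],[0,0,1]])
    if "hand_eye" in c:
        T=np.eye(4);T[:3,:3]=st["tool_rot"];T[:3,3]=st["eef_pos"];W=np.linalg.inv(T@np.array(c["hand_eye"]))
    else: W=np.array(c["world_to_cam"])
    P=np.atleast_2d(P)@W[:3,:3].T+W[:3,3]
    return cv2.projectPoints(P*[1,-1,-1],np.zeros(3),np.zeros(3),K,np.array(c["distortion"],float))[0][:,0]
def tri(o1,d1,o2,d2):
    A=np.array([d1,-d2]).T; s=np.linalg.lstsq(A,o2-o1,rcond=None)[0]
    p,q=o1+s[0]*d1,o2+s[1]*d2; return (p+q)/2,np.linalg.norm(p-q)
def save(n,im): cv2.imwrite("pics/"+n+".png",im[:,:,::-1])
E
python3 - <<'E'
from h import *
np.set_printoptions(precision=4,suppress=True)
st=telemetry.observe(); print(st["eef_pos"],st["tool_rot"],bot.pinch_z)
ims=[]
for n in ("scene","top"):
    im=viewer.capture(n).copy(); 
    for q,z in (("muffs",.13),("big_muffs",.169),("ppe_rail",.15),("paint_pot",0)):
        for r in viewer.pinpoint(n,q)[:3]: print(n,q,r["p"],r["point"],atz(n,r["point"],z))
    ims.append(im)
save("a0",ims[0]);save("a1",ims[1])
E
```

```text
[ 0.235  -0.5515  0.2304] [[ 0.92    0.392  -0.0007]
 [ 0.392  -0.92    0.0016]
 [-0.     -0.0017 -1.    ]] 0.0187
scene muffs 0.73 [170.3, 144.5] [ 0.4974 -0.3441  0.13  ]
scene big_muffs 0.8 [448.1, 232.5] [0.5053 0.3109 0.169 ]
scene ppe_rail 0.9 [311.0, 199.1] [0.5253 0.0259 0.15  ]
scene paint_pot 0.73 [233.6, 279.6] [ 0.7049 -0.0858  0.    ]
top muffs 0.57 [415.4, 264.5] [ 0.4938 -0.3329  0.13  ]
top big_muffs 0.85 [129.1, 250.5] [0.5131 0.3088 0.169 ]
top ppe_rail 0.6 [258.8, 243.6] [0.534  0.0247 0.15  ]
top paint_pot 0.64 [305.5, 179.5] [ 0.7059 -0.0881  0.    ]
```

View pics/a0.png

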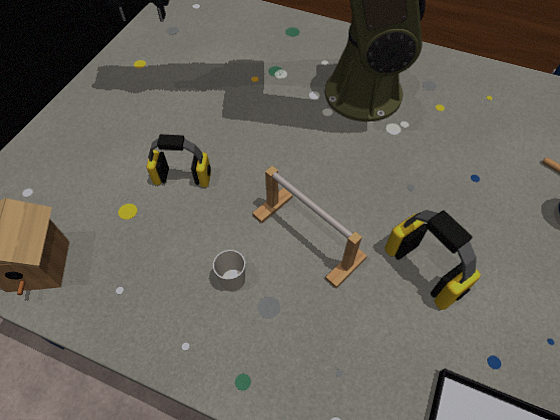

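View pics/a1.png

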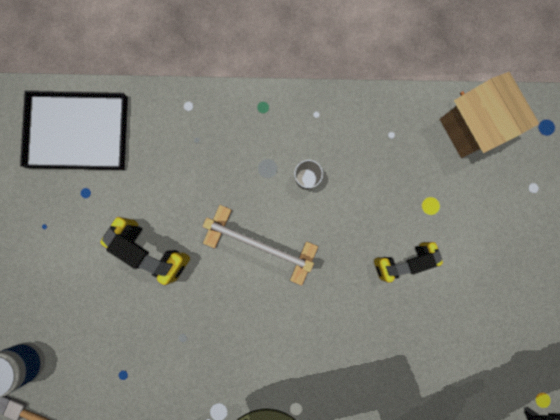

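The small pair is on the right in the top view, with its pad near (422,262) and cups at (387,270) and (433,251). The bar runs from (210,225) to (310,265). I'll rise over the small pair and look with the wrist camera.

Request:
send_rows([
  {"travel":[40,-12,-30],"angular":[0,0,-7]},
  {"travel":[80,-24,-60],"angular":[0,0,-14]},
  {"travel":[120,-36,-90],"angular":[0,0,-21]},
  {"travel":[160,-48,-110],"angular":[0,0,-28]},
  {"travel":[200,-58,-110],"angular":[0,0,-35]},
  {"travel":[240,-70,-110],"angular":[0,0,-42]},
  {"travel":[280,-81,-110],"angular":[0,0,-49]},
  {"travel":[320,-93,-110],"angular":[0,0,-56]},
], gripper=1)

```text
t: 1.17
eef_pos: [0.4714, -0.3589, 0.3418]
tool_rot: [[0.184, 0.983, 0.001], [0.983, -0.184, -0.001], [-0.001, 0.002, -1.0]]
wrist_force: [1.0, -1.3, 0.4]
gripper_width: 0.0856
grasp_force: 0.0
```

Request:
send_rows([
  {"travel":[0,0,0],"angular":[0,0,-7]},
  {"travel":[0,0,0],"angular":[0,0,-14]},
  {"travel":[0,0,0],"angular":[0,0,-21]},
  {"travel":[0,0,0],"angular":[0,0,-28]},
  {"travel":[0,0,0],"angular":[0,0,-34]},
  {"travel":[0,0,0],"angular":[0,0,-34]},
  {"travel":[0,0,0],"angular":[0,0,-34]},
])

```text
t: 1.75
eef_pos: [0.4698, -0.3601, 0.3408]
tool_rot: [[-0.389, 0.921, 0.0], [0.921, 0.389, -0.0], [-0.0, 0.0, -1.0]]
wrist_force: [-0.2, 0.2, 1.2]
gripper_width: 0.0856
grasp_force: 0.0
```

```bash
cat > look.py <<'E'
from h import *
import sys
np.set_printoptions(precision=4,suppress=True)
st=telemetry.observe(); print(st["t"],st["eef_pos"],"\n",np.array(st["tool_rot"]))
im=viewer.capture("wrist").copy()
for q,z in (("muffs",.13),("ppe_rail",.15)):
    for r in viewer.pinpoint("wrist",q)[:2]: print(q,r["p"],r["point"],atz("wrist",r["point"],z,st))
save(sys.argv[1],im)
E
python3 look.py b0; python3 -c "
from h import *
print(viewer.calibration('wrist'))"
```

```text
1.75 [ 0.4698 -0.3601  0.3408] 
 [[-0.3893  0.9211  0.0001]
 [ 0.9211  0.3893 -0.    ]
 [-0.      0.     -1.    ]]
muffs 0.93 [307.8, 182.5] [ 0.4985 -0.3459  0.13  ]
{'vertical_fov': 71.74311889013337, 'cx': 282.1683175096797, 'cy': 208.2248003697549, 'distortion': array([-0.05533625,  0.        ,  0.        ,  0.        ,  0.        ]), 'hand_eye': array([[ 8.05305352e-05,  9.63672944e-01,  2.67085098e-01,
         6.65693682e-02],
       [ 9.99999764e-01,  1.04718728e-04, -6.79353218e-04,
         2.40139995e-04],
       [-6.82643127e-04,  2.67085090e-01, -9.63672708e-01,
        -1.40764505e-01],
       [ 0.00000000e+00,  0.00000000e+00,  0.00000000e+00,
         1.00000000e+00]])}
```

View pics/b0.png

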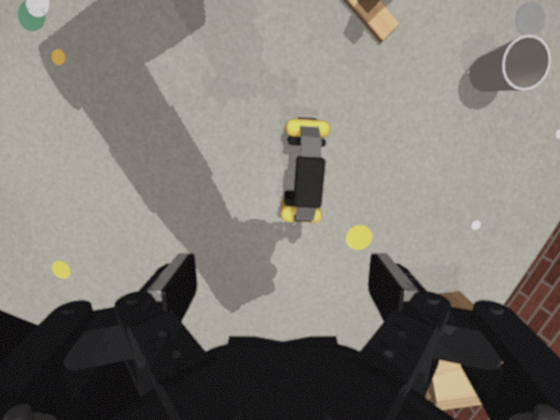

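The pad shows at about (309,182), turned a few degrees from the tool, with cups at (308,128) and (301,214). I'll fit its outline at the pad-top height.

```bash
cat > fit.py <<'E'
from h import *
import sys
np.set_printoptions(precision=4,suppress=True)
st=telemetry.observe(); im=cv2.imread("pics/"+sys.argv[1]+".png"); x0,y0,x1,y1=map(int,sys.argv[2:6])
g=im.max(2)
m=np.zeros_like(g); m[y0:y1,x0:x1]=(g[y0:y1,x0:x1]<int(sys.argv[6])).astype(np.uint8)
m=cv2.morphologyEx(m,cv2.MORPH_OPEN,np.ones((15,15),np.uint8))
r=cv2.minAreaRect(cv2.findNonZero(m)); b=cv2.boxPoints(r); print(r)
W=np.array([atz("wrist",p,.152,st) for p in b]); c=W.mean(0)
e=[W[1]-W[0],W[2]-W[1]]; e.sort(key=np.linalg.norm)
print("center",c,"short",np.linalg.norm(e[0]),"long",np.linalg.norm(e[1]))
R=np.array(st["tool_rot"]); d=e[0]*np.sign(e[0]@R[:,1])
ang=lambda v:np.degrees(np.arctan2(v[1],v[0]))
l=e[1]*np.sign(e[1]@R[:,0])
print("angle short",ang(d),"long-axis+",ang(l)," tool y",ang(R[:,1]))
print("delta tool mm",R.T@(c-st["eef_pos"])*1000)
cv2.imwrite("pics/m.png",cv2.resize(np.hstack([im[y0-10:y1+10,x0-10:x1+10],cv2.merge([m[y0-10:y1+10,x0-10:x1+10]*255]*3)]),None,fx=4,fy=4)[:600,:800])
E
python3 fit.py b0 284 140 345 222 28
```

```text
Traceback (most recent call last):
  File "fit.py", line 8, in <module>
    r=cv2.minAreaRect(cv2.findNonZero(m)); b=cv2.boxPoints(r); print(r)
cv2.error: OpenCV(4.12.0) /io/opencv/modules/imgproc/src/convhull.cpp:143: error: (-215:Assertion failed) total >= 0 && (depth == CV_32F || depth == CV_32S) in function 'convexHull'
```

```bash
python3 -c "
import cv2
g=cv2.imread('pics/b0.png').max(2)
print(g[150:216:6,284:334:3])"; python3 fit.py b0 284 140 345 222 42
```

```text
[[120 123 123 121 124 118 122 129 128 126 126 127 139 178 173 169 169]
 [171 165 121 124 110  63  88  95 106 110 110 117 123 173 177 176 171]
 [166 161 121 120  60  48  51  49  47  51  51  44  48  43 153 178 178]
 [174 134 122 121  50  50  51  49  46  48  48  48  49  46 170 173 174]
 [137 126 123 119  41  48  51  50  45  50  46  51  44  71 172 175 177]
 [124 124 127 111  39  49  46  51  48  48  49  48  45  97 179 177 176]
 [118 122 126 110  37  48  50  47  48  50  46  46  44 136 175 174 176]
 [ 79  20  17  20  42  48  47  49  51  48  48  49  46 147 173 174 175]
 [ 64  25  16  24  43  47  50  53  47  47  49  48  47 170 174 176 177]
 [100  39  32  33  43  47  46  49  47  49  47  47  67 174 176 173 172]
 [212 214 197 178 138 109 111 108 111 111 118 200 177 178 175 175 175]]Traceback (most recent call last):
  File "fit.py", line 8, in <module>
    r=cv2.minAreaRect(cv2.findNonZero(m)); b=cv2.boxPoints(r); print(r)
cv2.error: OpenCV(4.12.0) /io/opencv/modules/imgproc/src/convhull.cpp:143: error: (-215:Assertion failed) total >= 0 && (depth == CV_32F || depth == CV_32S) in function 'convexHull'
```

Pad pixels read about 44–53, so I'll set the threshold at 75. The black cup lining needs the opening step to remove it.

```bash
sed -i 's/(g\[y0:y1,x0:x1\]<int(sys.argv\[6\]))/((g[y0:y1,x0:x1]<int(sys.argv[6]))\&(g[y0:y1,x0:x1]>41))/; s/^m=cv2.morph.*/m=cv2.morphologyEx(m,cv2.MORPH_CLOSE,np.ones((3,3),np.uint8)); m=cv2.morphologyEx(m,cv2.MORPH_OPEN,np.ones((15,15),np.uint8))/' fit.py
python3 fit.py b0 284 140 345 222 75
```

```text
((309.0, 181.5), (49.0, 28.0), 90.0)
center [ 0.4961 -0.342   0.152 ] short 0.03153994817274076 long 0.057170496999262584
angle short 23.066824330244305 long-axis+ 115.04113137600193  tool y 22.96276209067951
delta tool mm [  6.4901  31.3518 188.8081]
```

View pics/m.png

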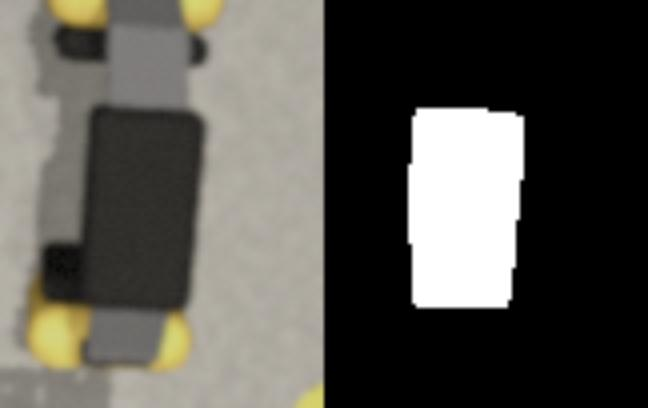

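Request:
send_rows([
  {"travel":[3,15,30],"angular":[0,0,2]},
  {"travel":[6,31,60],"angular":[0,0,3.5]},
  {"travel":[6,31,90],"angular":[0,0,3.5]},
  {"travel":[6,31,120],"angular":[0,0,3.5]},
  {"travel":[6,31,120],"angular":[0,0,3.5]},
  {"travel":[6,31,120],"angular":[0,0,3.5]},
])

```text
t: 2.4
eef_pos: [0.4949, -0.3417, 0.2197]
tool_rot: [[-0.334, 0.942, -0.003], [0.942, 0.334, 0.002], [0.003, -0.002, -1.0]]
wrist_force: [0.5, 0.1, 0.5]
gripper_width: 0.0854
grasp_force: 0.0
```

```bash
python3 look.py c0; python3 -c "
from h import *
im=cv2.imread('pics/c0.png');cv2.imwrite('pics/c0c.png',im)"
```

```text
2.4 [ 0.4949 -0.3417  0.2197] 
 [[-0.3342  0.9425 -0.003 ]
 [ 0.9425  0.3342  0.0021]
 [ 0.003  -0.0022 -1.    ]]
muffs 0.73 [282.1, 218.0] [ 0.4969 -0.3467  0.13  ]
```

View pics/c0.png

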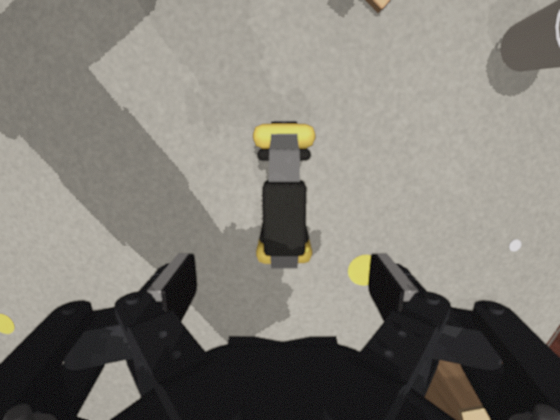

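The pad is now square to the tool and spans about columns 263–307 and rows 182–255.

```bash
python3 fit.py c0 250 165 320 275 75; python3 -c "
from h import *
np.set_printoptions(precision=1,suppress=True)
st=telemetry.observe();R=np.array(st['tool_rot'])
im=cv2.imread('pics/c0.png').max(2);print(im[180:262:6,256:316:3])
for p in [(263,182),(306,182),(263,250),(306,250)]: print(R.T@(atz('wrist',p,.152,st)-st['eef_pos'])*1000)"
```

```text
((284.0, 214.0), (64.0, 42.0), 90.0)
center [ 0.4982 -0.3407  0.152 ] short 0.0310697562278595 long 0.051072875085015165
angle short 19.513365546861134 long-axis+ 110.76724537110721  tool y 19.535695543937127
delta tool mm [ 2.4375  1.8483 71.364 ]
[[177 170 168 134  91 119 118 121 118 120 119 116 119 119 116 101 165 176
  181 179]
 [182 180 127  42  51  46  44  48  47  46  50  45  50  46  43  42  45 167
  183 182]
 [179 182 100  43  52  51  53  52  50  52  50  47  54  47  48  51  42 161
  182 178]
 [176 175 103  45  49  48  51  51  51  48  49  52  51  50  49  51  41 161
  181 180]
 [170 173  97  44  50  49  52  47  50  50  48  50  49  50  48  49  45 171
  181 183]
 [173 172 106  46  47  47  52  53  48  50  51  49  47  49  51  49  40 173
  179 180]
 [171 176 116  42  52  52  51  51  50  49  52  48  48  50  50  47  45 174
  177 180]
 [169 175 107  46  47  52  50  50  51  49  51  50  49  48  48  48  48 180
  185 181]
 [140 125  36  43  48  49  50  53  50  48  49  52  51  48  49  50  34 107
  165 180]
 [136 110  26  41  51  49  50  50  50  47  51  48  49  50  51  50  36  49
  135 135]
 [137  90  27  35  37  38  45  50  52  53  48  53  50  50  49  45  35  46
  129 135]
 [131 146 141  32  35  33  33  41  36  37  37  53  55  48  45  44  56 153
  130 135]
 [147 185 185  55  36  32  36  30  32  37  35  36  38  35  37  33 108 190
  168 135]
 [142 183 193 200 199 107  88  87  89  87  89  88  87  88 155 201 195 183
  170 178]]
[ 28.  -13.7  71.3]
[28.  18.1 71.3]
[-26.5 -14.7  71.4]
[-26.5  19.3  71.5]
```

Request:
send_rows([
  {"travel":[0,2,25],"angular":[0,0,0]},
  {"travel":[0,2,50],"angular":[0,0,0]},
  {"travel":[0,2,75],"angular":[0,0,0]},
  {"travel":[0,2,90],"angular":[0,0,0]},
  {"travel":[0,2,90],"angular":[0,0,0]},
  {"travel":[0,2,90],"angular":[0,0,0]},
])

```text
t: 3.05
eef_pos: [0.4984, -0.3423, 0.1321]
tool_rot: [[-0.335, 0.942, 0.001], [0.942, 0.335, -0.001], [-0.001, 0.001, -1.0]]
wrist_force: [0.1, -0.7, 0.0]
gripper_width: 0.0854
grasp_force: 0.0
```

Request:
send_rows([
  {"travel":[0,0,0]},
  {"travel":[0,0,0]},
  {"travel":[0,0,0]},
  {"travel":[0,0,0]},
  {"travel":[0,0,0]},
  {"travel":[0,0,0]},
  {"travel":[0,0,0]},
  {"travel":[0,0,0]},
], gripper=0, force=45)

```text
$.commands[0]: bad value
```

Request:
send_rows([
  {"travel":[0,0,0]},
  {"travel":[0,0,0]},
  {"travel":[0,0,0]},
  {"travel":[0,0,0]},
])

```text
$.commands[0]: bad value
```

Request:
send_rows([
  {"travel":[0,0,1.5],"angular":[0,0,0]},
  {"travel":[0,0,1.5],"angular":[0,0,0]},
  {"travel":[0,0,1.5],"angular":[0,0,0]},
  {"travel":[0,0,1.5],"angular":[0,0,0]},
  {"travel":[0,0,1.5],"angular":[0,0,0]},
  {"travel":[0,0,1.5],"angular":[0,0,0]},
  {"travel":[0,0,1.5],"angular":[0,0,0]},
  {"travel":[0,0,1.5],"angular":[0,0,0]},
], gripper=0, force=45)

```text
t: 3.72
eef_pos: [0.4982, -0.3423, 0.1304]
tool_rot: [[-0.335, 0.942, 0.001], [0.942, 0.335, -0.001], [-0.002, 0.0, -1.0]]
wrist_force: [-1.3, -0.2, 6.1]
gripper_width: 0.0332
grasp_force: 45.1
```

Request:
send_rows([
  {"travel":[0,0,0],"angular":[0,0,0]},
  {"travel":[0,0,0],"angular":[0,0,0]},
  {"travel":[0,0,0],"angular":[0,0,0]},
  {"travel":[0,0,0],"angular":[0,0,0]},
])

```text
t: 4.05
eef_pos: [0.4982, -0.3423, 0.1304]
tool_rot: [[-0.335, 0.942, 0.001], [0.942, 0.335, -0.001], [-0.001, 0.0, -1.0]]
wrist_force: [-2.0, -0.5, 6.7]
gripper_width: 0.0336
grasp_force: 45.1
```

Gripped: opening 33.6 mm, 45 N. I'll lift and measure the bar.

Request:
send_rows([
  {"travel":[0,0,-15],"angular":[0,0,0]},
  {"travel":[0,0,-40],"angular":[0,0,0]},
  {"travel":[0,0,-70],"angular":[0,0,0]},
  {"travel":[0,0,-100],"angular":[0,0,0]},
  {"travel":[0,0,-130],"angular":[0,0,0]},
  {"travel":[0,0,-160],"angular":[0,0,0]},
  {"travel":[0,0,-190],"angular":[0,0,0]},
  {"travel":[0,0,-200],"angular":[0,0,0]},
])

```text
t: 4.72
eef_pos: [0.499, -0.3424, 0.3339]
tool_rot: [[-0.335, 0.942, 0.005], [0.942, 0.335, -0.003], [-0.005, 0.003, -1.0]]
wrist_force: [0.8, -0.4, -1.0]
gripper_width: 0.0331
grasp_force: 45.5
```

```bash
python3 - <<'E'
from h import *
a=cv2.imread("pics/a1.png")[195:295,190:330]; b=cv2.imread("pics/a0.png")[155:290,240:380]
a=cv2.resize(a,(560,400),interpolation=cv2.INTER_CUBIC);cv2.imwrite("pics/r.png",a)
np.set_printoptions(precision=4,suppress=True)
t=ray("top",(258.8,243.6));s=ray("scene",(311,199.1));print(tri(*t,*s))
for n,f in(("top","a1"),("scene","a0")):
    im=viewer.capture(n); r=viewer.regions_of(n,"ppe_rail")
    print(n,[(x["p"],x["point"],x["mask"].sum()) for x in r])
    m=r[0]["mask"]; I=cv2.imread("pics/"+f+".png").astype(int)
    sat=I.max(2)-I.min(2); bar=m&(sat<28)
    ys,xs=np.nonzero(cv2.morphologyEx(bar.astype(np.uint8),cv2.MORPH_OPEN,np.ones((2,2),np.uint8)))
    l=cv2.fitLine(np.c_[xs,ys].astype(np.float32),cv2.DIST_HUBER,0,.01,.01).ravel()
    A,B=[atz(n,l[2:]+k*l[:2],.142) for k in(-40,40)]
    print(len(xs),l,A,B,np.degrees(np.arctan2(*(A-B)[1::-1])))
    for z in (.142,):
        print("ends",[atz(n,l[2:]+k*l[:2],z) for k in (((xs-l[2])*l[0]+(ys-l[3])*l[1]).min(),((xs-l[2])*l[0]+(ys-l[3])*l[1]).max())])
E
```

```text
(array([0.5333, 0.0261, 0.1611]), np.float64(0.00397111788168914))
top [(0.82, [254.5, 242.6], np.int64(1759))]
675 [  0.9198   0.3923 258.1701 245.2892] [0.5641 0.1109 0.142 ] [ 0.4965 -0.0575  0.142 ] 68.13774940522215
ends [array([0.5721, 0.131 , 0.142 ]), array([ 0.4874, -0.0801,  0.142 ])]
scene [(0.68, [310.4, 206.5], np.int64(2548))]
732 [  0.7808   0.6248 312.2049 205.7505] [ 0.5002 -0.0551  0.142 ] [0.5677 0.1149 0.142 ] -111.6480637381294
ends [array([ 0.492 , -0.0759,  0.142 ]), array([0.575 , 0.1332, 0.142 ])]
```

View pics/r.png

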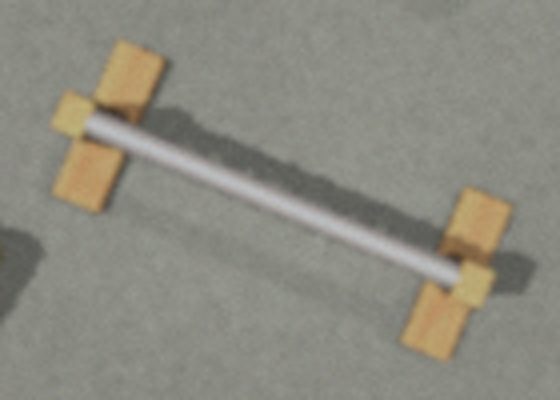

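Request:
send_rows([
  {"travel":[25,11,0],"angular":[0,0,-4]},
  {"travel":[60,27,0],"angular":[0,0,-10]},
  {"travel":[95,43,0],"angular":[0,0,-16]},
  {"travel":[130,59,0],"angular":[0,0,-22]},
  {"travel":[165,75,0],"angular":[0,0,-29]},
  {"travel":[200,91,0],"angular":[0,0,-36]},
  {"travel":[235,107,0],"angular":[0,0,-43]},
  {"travel":[260,119,0],"angular":[0,0,-48.7]},
])

```text
t: 5.58
eef_pos: [0.5214, -0.0538, 0.3266]
tool_rot: [[-0.932, 0.363, -0.004], [0.363, 0.932, 0.002], [0.004, -0.0, -1.0]]
wrist_force: [1.0, -0.1, -1.5]
gripper_width: 0.0333
grasp_force: 45.5
```

Request:
send_rows([
  {"travel":[0,0,0],"angular":[0,0,0]},
  {"travel":[0,0,0],"angular":[0,0,0]},
  {"travel":[0,0,0],"angular":[0,0,0]},
])

```text
t: 5.83
eef_pos: [0.522, -0.0571, 0.3275]
tool_rot: [[-0.929, 0.371, -0.003], [0.371, 0.929, -0.0], [0.003, -0.001, -1.0]]
wrist_force: [-0.5, -0.1, -1.2]
gripper_width: 0.0331
grasp_force: 45.8
```

```bash
python3 look.py d0; python3 -c "
from h import *
st=telemetry.observe();R=np.array(st['tool_rot']);print(st['q'])
print('mid top px',atz('top',(258.4,244.9),.15), atz('top',(208.25,224),.15),atz('top',(308.5,265.75),.15))
print('move',R.T@(np.array([.5315,.026,.334])-st['eef_pos'])*1000)
a=np.radians(68.2)
for k in(-.11,0,.11): print(proj('wrist',[.5315+k*np.cos(a),.026+k*np.sin(a),.15],st))"
```

```text
5.8333 [ 0.522  -0.0571  0.3275] 
 [[-0.9287  0.3707 -0.003 ]
 [ 0.3708  0.9287 -0.0003]
 [ 0.0027 -0.0014 -1.    ]]
muffs 0.94 [282.6, 260.6] [ 0.611  -0.0928  0.13  ]
ppe_rail 0.95 [354.6, 174.1] [0.5348 0.0233 0.15  ]
ppe_rail 0.2 [283.9, 260.7] [ 0.6028 -0.0878  0.15  ]
[-1.10475633e-01  1.52367397e-01 -3.31213200e-02  1.38656796e+00
 -2.69510707e-04  2.70960481e-01]
mid top px [0.53106378 0.02558064 0.15      ] [0.57580261 0.13975528 0.15      ] [ 0.48680024 -0.08759859  0.15      ]
move [22.95042568 81.35300177 -5.54441842]
[[256.64674262 169.22616334]]
[[356.28917845 169.27174481]]
[[453.04511532 169.83312192]]
```

View pics/d0.png

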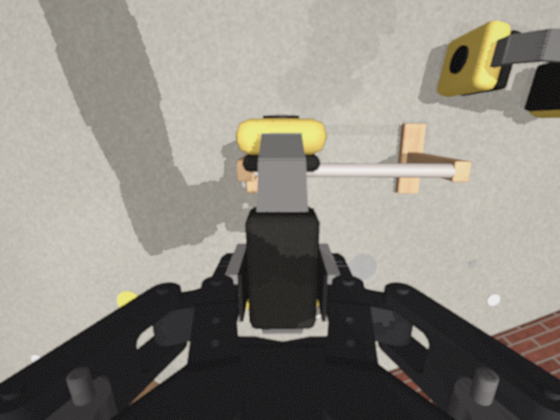

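The wrist view confirms the bar to about 1 mm: it is visible along row 170, columns 318–455, with the far post at (461,171). I'll centre over it and begin lowering.

Request:
send_rows([
  {"travel":[4,15,0],"angular":[0,0,0]},
  {"travel":[10,35,0],"angular":[0,0,0.5]},
  {"travel":[16,60,0],"angular":[0,0,0.5]},
  {"travel":[22,81,0],"angular":[0,0,0.5]},
  {"travel":[22,81,0],"angular":[0,0,0.5]},
  {"travel":[22,81,0],"angular":[0,0,0.5]},
  {"travel":[22,81,0],"angular":[0,0,0.5]},
  {"travel":[22,81,0],"angular":[0,0,0.5]},
])

```text
t: 6.65
eef_pos: [0.5323, 0.0252, 0.3292]
tool_rot: [[-0.925, 0.38, -0.0], [0.38, 0.925, -0.0], [0.0, -0.0, -1.0]]
wrist_force: [-0.6, -0.0, -1.3]
gripper_width: 0.033
grasp_force: 46.1
```

```bash
python3 look.py e0;python3 -c "
from h import *
st=telemetry.observe();R=np.array(st['tool_rot'])
print('move',R.T@(np.array([.5315,.026,.15])-st['eef_pos'])*1000)
im=cv2.imread('pics/e0.png').max(2)
for c in (180,200,220,350,370,390): print(c,im[185:255:2,c])
print(proj('wrist',np.array([.5315,.026,.15])+np.outer([-.08,0,.08],[.371,.9285,0]),st))"
```

```text
6.65 [0.5323 0.0252 0.3292] 
 [[-0.9251  0.3798 -0.0002]
 [ 0.3798  0.9251 -0.0004]
 [ 0.     -0.0005 -1.    ]]
muffs 0.79 [281.0, 261.9] [ 0.6233 -0.0143  0.13  ]
move [9.99951561e-01 1.09926052e-01 1.79310365e+02]
180 [236 236 237 236 210 196 195 178 152 148 148 149 147 147 150 151 152 149
 151 151 151 149 147 148 149 152 152 155 155 153 167 192 196 199 200]
200 [223 238 239 223 168 171 196 194 194 193 179 154 154 151 152 156 154 150
 154 155 153 154 156 157 155 153 148 176 200 202 202 200 203 205 201]
220 [225 238 213 181 161 129 128 126 131 136 147 152 153 149 151 153 153 151
 149 178 193 196 201 205 202 199 205 203 199 199 201 202 198 199 206]
350 [235 239 234 215 208 237 236 236 237 232 202 193 195 199 200 200 196 195
 197 197 197 196 197 199 198 197 193 193 198 199 195 196 199 201 201]
370 [235 239 233 213 190 198 193 192 199 199 202 199 196 196 199 196 197 201
 200 198 200 202 198 198 198 196 194 197 197 194 194 198 196 194 197]
390 [237 237 237 236 237 236 217 197 200 200 198 201 196 195 199 200 197 195
 197 197 201 200 195 196 200 195 199 200 198 197 199 197 193 195 197]
[[211.66987534 189.04487608]
 [282.63617016 188.34527406]
 [353.67660715 187.7774969 ]]
```

View pics/e0.png

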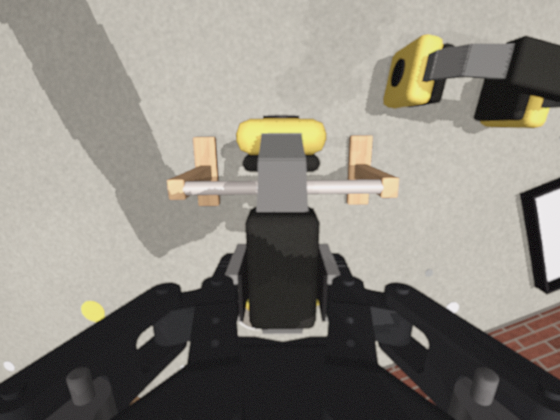

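The arch is centred over the bar: posts at (176,187) and (390,187), bar along row 187. I'll lower it now.

Request:
send_rows([
  {"travel":[1,0,15],"angular":[0,0,0]},
  {"travel":[1,0,40],"angular":[0,0,0]},
  {"travel":[1,0,65],"angular":[0,0,0]},
  {"travel":[1,0,90],"angular":[0,0,0]},
  {"travel":[1,0,115],"angular":[0,0,0]},
  {"travel":[1,0,140],"angular":[0,0,0]},
  {"travel":[1,0,160],"angular":[0,0,0]},
  {"travel":[1,0,168],"angular":[0,0,0]},
])

```text
t: 7.47
eef_pos: [0.5295, 0.0263, 0.1584]
tool_rot: [[-0.925, 0.379, -0.004], [0.379, 0.925, -0.0], [0.004, -0.002, -1.0]]
wrist_force: [-1.4, 0.2, -2.1]
gripper_width: 0.0332
grasp_force: 46.0
```

Request:
send_rows([
  {"travel":[0,0,2],"angular":[0,0,0]},
  {"travel":[0,0,4],"angular":[0,0,0]},
  {"travel":[0,0,6],"angular":[0,0,0]},
  {"travel":[0,0,6],"angular":[0,0,0]},
  {"travel":[0,0,6],"angular":[0,0,0]},
])

```text
t: 7.88
eef_pos: [0.5323, 0.0269, 0.1564]
tool_rot: [[-0.926, 0.378, 0.002], [0.378, 0.926, 0.0], [-0.002, 0.001, -1.0]]
wrist_force: [-0.0, -0.5, -2.5]
gripper_width: 0.033
grasp_force: 46.1
```

Still free (−2.5 N is the weight). I'll lower in small steps until contact.

Request:
send_rows([
  {"travel":[0,0,2],"angular":[0,0,0]},
  {"travel":[0,0,4],"angular":[0,0,0]},
  {"travel":[0,0,4],"angular":[0,0,0]},
  {"travel":[0,0,4],"angular":[0,0,0]},
])

```text
t: 8.22
eef_pos: [0.5313, 0.0269, 0.1512]
tool_rot: [[-0.926, 0.378, -0.0], [0.378, 0.926, -0.0], [0.0, -0.0, -1.0]]
wrist_force: [-0.3, 0.4, -1.6]
gripper_width: 0.0333
grasp_force: 46.1
```

Request:
send_rows([
  {"travel":[0,0,1],"angular":[0,0,0]},
  {"travel":[0,0,1],"angular":[0,0,0]},
  {"travel":[0,0,1],"angular":[0,0,0]},
])

```text
t: 8.47
eef_pos: [0.5315, 0.0269, 0.1503]
tool_rot: [[-0.926, 0.378, 0.0], [0.378, 0.926, 0.0], [-0.0, 0.0, -1.0]]
wrist_force: [-0.1, 0.5, -1.3]
gripper_width: 0.0333
grasp_force: 46.2
```

Request:
send_rows([
  {"travel":[0,0,1],"angular":[0,0,0]},
  {"travel":[0,0,1],"angular":[0,0,0]},
  {"travel":[0,0,1],"angular":[0,0,0]},
  {"travel":[0,0,1],"angular":[0,0,0]},
])

```text
t: 8.8
eef_pos: [0.5316, 0.0269, 0.1501]
tool_rot: [[-0.926, 0.378, 0.001], [0.378, 0.926, 0.0], [-0.001, 0.0, -1.0]]
wrist_force: [-2.1, 0.5, 5.1]
gripper_width: 0.0329
grasp_force: 46.9
```

In contact with the bar (+5 N). I'll release gently.

Request:
send_rows([
  {"travel":[0,0,-0.5],"angular":[0,0,0]},
  {"travel":[0,0,-0.5],"angular":[0,0,0]},
  {"travel":[0,0,-0.5],"angular":[0,0,0]},
  {"travel":[0,0,-0.5],"angular":[0,0,0]},
  {"travel":[0,0,-0.5],"angular":[0,0,0]},
  {"travel":[0,0,-0.5],"angular":[0,0,0]},
], gripper=0.55, force=20)

```text
t: 9.3
eef_pos: [0.5315, 0.0269, 0.1497]
tool_rot: [[-0.926, 0.378, -0.0], [0.378, 0.926, 0.0], [0.0, -0.0, -1.0]]
wrist_force: [-0.0, -0.6, 0.2]
gripper_width: 0.0469
grasp_force: 0.0
```

Request:
send_rows([
  {"travel":[0,0,0],"angular":[0,0,0]},
  {"travel":[0,0,0],"angular":[0,0,0]},
  {"travel":[0,0,0],"angular":[0,0,0]},
  {"travel":[0,0,0],"angular":[0,0,0]},
  {"travel":[0,0,-5],"angular":[0,0,0]},
  {"travel":[0,0,-12],"angular":[0,0,0]},
  {"travel":[0,0,-25],"angular":[0,0,0]},
  {"travel":[0,0,-40],"angular":[0,0,0]},
], gripper=1)

```text
t: 9.97
eef_pos: [0.531, 0.0268, 0.1903]
tool_rot: [[-0.926, 0.378, -0.001], [0.378, 0.926, -0.0], [0.001, -0.0, -1.0]]
wrist_force: [0.3, 0.4, 0.9]
gripper_width: 0.0852
grasp_force: 0.0
```

Request:
send_rows([
  {"travel":[0,0,-30],"angular":[0,0,0]},
  {"travel":[0,0,-60],"angular":[0,0,0]},
  {"travel":[0,0,-90],"angular":[0,0,0]},
  {"travel":[0,0,-110],"angular":[0,0,0]},
  {"travel":[0,0,-110],"angular":[0,0,0]},
  {"travel":[0,0,-110],"angular":[0,0,0]},
  {"travel":[0,0,-110],"angular":[0,0,0]},
  {"travel":[0,0,-110],"angular":[0,0,0]},
])

```text
t: 10.63
eef_pos: [0.5308, 0.0268, 0.2987]
tool_rot: [[-0.926, 0.378, -0.002], [0.378, 0.926, -0.0], [0.002, -0.001, -1.0]]
wrist_force: [-0.2, -1.4, -0.9]
gripper_width: 0.0855
grasp_force: 0.0
```

```bash
python3 -c "
from h import *
print(telemetry.observe()['t'])
im=viewer.capture('wrist').copy();s=viewer.capture('scene').copy()
s=s[110:320,130:500]
save('f',np.vstack([cv2.resize(s,(560,318)),im[80:360]]))
import time
for i in range(8): a=viewer.capture('wrist')
print(np.abs(a[100:300,200:370].astype(int)-im[100:300,200:370]).mean())
"
```

```text
10.6333
3.154627450980392
```

View pics/f.png

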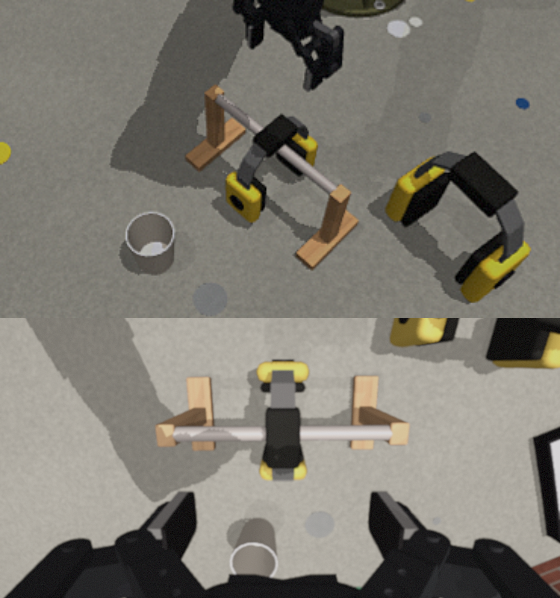

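The pair hangs on the bar with one cup on each side, mid-span, and the pot and larger pair are undisturbed. I'll let it settle and check for residual motion before handing in.

Request:
send_rows([
  {"travel":[0,0,0],"angular":[0,0,0]},
  {"travel":[0,0,0],"angular":[0,0,0]},
  {"travel":[0,0,0],"angular":[0,0,0]},
  {"travel":[0,0,0],"angular":[0,0,0]},
  {"travel":[0,0,0],"angular":[0,0,0]},
  {"travel":[0,0,0],"angular":[0,0,0]},
  {"travel":[0,0,0],"angular":[0,0,0]},
  {"travel":[0,0,0],"angular":[0,0,0]},
])

```text
t: 11.8
eef_pos: [0.5315, 0.0269, 0.2998]
tool_rot: [[-0.926, 0.378, -0.0], [0.378, 0.926, 0.0], [0.0, 0.0, -1.0]]
wrist_force: [-0.5, 0.2, -0.0]
gripper_width: 0.0857
grasp_force: 0.0
```

```bash
python3 -c "
from h import *
F=[viewer.capture('scene').astype(float) for i in range(50)]
d=lambda a,b,r:np.abs(cv2.GaussianBlur(a,(5,5),0)-cv2.GaussianBlur(b,(5,5),0))[r].max()
M=np.s_[180:260,275:345];B=np.s_[330:400,230:330]
for i in range(5,50,5): print(round(d(F[0],F[i],M),1),round(d(F[0],F[i],B),1),end=' | ')
print(telemetry.observe()['t'])"
```

```text
5.0 2.3 | 4.6 2.5 | 4.6 2.3 | 4.9 2.5 | 5.4 2.5 | 5.5 2.5 | 4.9 3.4 | 4.6 2.3 | 4.8 2.5 | 14.3
```

The differences stay constant at noise level over 2.3 s, so it is hanging still.

```bash
python3 -c "
from cell import ticket
print(ticket.sign_off())"
```

```text
the job is handed in; nothing more can be done
None
```

The smaller ear defenders hang still on the low rail, one cup on each side of the bar and midway between the posts; I didn't touch the larger pair or the paint pot, and the job was handed in at about 14 s.

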